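# Load the chain tensioner and hold it back for its locking pin

## Task

Fit the loose white nylon idler block into the shallow seat on the arm of the chain tensioner, standing flat with the narrow rail on its side facing the chain side of the arm (away from the rubber stop), then swing the keeper strap down flat over it. Then use the upright steel post at the arm's tip to push the sprung arm back past the last click of its ratchet, close to its rubber stop, and finish while still holding it there by the post, a little beyond the click so that your hand and not the pawl takes the spring while the locking pin is put in by a mate. Leave the marker, brass fitting and bolt alone.

Things in the scene. Friction and masses are not known exactly. Their poses are not given: they have to be found in the camera images.
- tensioner_base: Grey base plate of the chain tensioner, 120 x 215 x 10 mm, bolted to the bench (fixed). Origin on the arm's vertical pivot axis at bench height, z up. The arm leaves the pivot on the +y side; the ratchet's pawl guide stands on the -y side, out to 164 mm from the pivot.
- tensioner_arm (a joint): Arm angle about the vertical pivot, rad. 0 = free stop, where it starts: the arm leans 0.349 rad from the base's +y to its -x. Grows as the arm is pushed back toward the base's +x (clockwise from above) to 0.58 at the rubber stop. A spring pushes it to 0 (7 N at the post at 0.45; each of 3 teeth adds a few N). The pawl drops in at 0.22, 0.33 and 0.44 (last click); let go, the arm rests on it 0.015 lower.
- seat (a point): Centre of the floor of the seat on the arm, 24 mm above the bench; turns with the arm. Its +y points along the arm from the pivot (105 mm away) to the tip, its -x is the chain side of the arm, z up. The seat is a recess 39 mm (x) by 49 mm (y) inside, with walls 4 mm thick and 8 mm high all round, so its rim is 32 mm above the bench. Top of the arm round the seat: 24 mm above the bench.
- push_post: Upright round steel post on the arm, 12 mm diameter, standing 57 mm up from the arm, top 81 mm above the bench; its sleeve turns freely about its axis. Origin on the axis at its foot, 24 mm above the bench; 178 mm from the pivot axis, on the arm's centre line beyond the seat (73 mm from the seat's centre). Grip or push it; this is the point by which the arm is moved.
- keeper (a joint): Angle of the keeper strap, rad: 0 = shut, lying level over the block; starts open at 1.85 to 2.1, standing up and leaning back toward the pivot. Stiff hinge (0.05 N m): it stays where it is left.
- keeper_hinge (a point): On the keeper's hinge axis, which runs along the seat's x, 36 mm from the seat's centre toward the pivot, 65 mm above the bench. The ears that carry it reach 71 mm above the bench.
- keeper_tip (a point): Middle of the free end of the keeper strap, 68 mm from its hinge. The strap is steel, 20 mm wide and 4 mm thick, with an 8 mm upturned lip at the tip.
- pawl (a joint): Position of the spring-loaded pawl slider of the ratchet, m: 0 = dropped in between the teeth, about 0.004 = riding over a tooth. It needs no touching.
- idler_block: Loose white nylon idler block, 34 mm (x) by 44 mm (y) by 38 mm (z) high, 90 g, its two upright corners on the -x side bevelled, plus a narrow rail (26 mm long, 6 mm high) standing 4 mm out of its -x face, 12 to 18 mm above the underside; a steel bush shows in its top. Origin at the centre of the underside, z up; take it across its 34 mm width, above the rail. Seated, its top is 62 mm above the bench and its axes agree with those of the seat.
- rail (a point): Middle of the outer edge of the rail on the idler block's -x side, 15 mm above its underside.
- paint_marker: Red and white paint marker lying on the bench, 18 x 132 x 19 mm, a bystander. Origin at the middle of its underside.
- brass_fitting: Brass hose tail standing on its flange, 42 mm wide, 56 mm high, a bystander. Origin at the middle of its underside.
- big_bolt: Rusty hex bolt standing on its head, 33 mm wide, 74 mm high, a bystander. Origin at the middle of its underside.
There are look-alikes about, which are no part of the job. Several things have the shape of the idler_block; the one meant has the colours described above.

How it is judged:
On the way, in this order (a step that is already met when the one before it is completed fails the run):
1. the idler block stands in the seat on the arm, rail to the chain side, and is let go (x of idler_block in the frame of seat between -0.005 and 0.005 m and y of idler_block in the frame of seat between -0.005 and 0.005 m and z of idler_block in the frame of seat below 0.003 m and x of rail in the frame of seat below -0.012 m and contact force between the fingers and idler_block below 0.5 N), for 0.2 s.
2. the keeper is shut over the seated block (value of joint keeper below 0.08 rad and z of idler_block in the frame of seat below 0.003 m), for 0.2 s.
3. the arm is pushed back past the last click (value of joint tensioner_arm above 0.455 rad and value of joint pawl below 0.001 m), for 0.2 s.
At the end, for the whole second after the job is handed in: Fingers still on the post (over 3 N), arm at rest past the last click (over 0.455 rad), pawl dropped in; keeper shut (under 0.08 rad) over the idler block, which sits in the seat within 5 mm of its centre and 3 mm of its floor, rail to the chain side (all of step 2 and all of step 3 and contact force between the fingers and push_post above 3 N and x of idler_block in the frame of seat between -0.005 and 0.005 m and y of idler_block in the frame of seat between -0.005 and 0.005 m and x of rail in the frame of seat below -0.012 m and linear speed of idler_block below 0.02 m/s); the arm keeps its last pose, push and grip.
It fails at once if the marker is moved (distance of paint_marker from where it was at the start of the episode above 0.02 m).
It fails at once if the brass fitting is moved or knocked over (distance of brass_fitting from where it was at the start of the episode above 0.02 m or angle between brass_fitting's own z axis and vertical above 0.3 rad).
It fails at once if the bolt is moved or knocked over (distance of big_bolt from where it was at the start of the episode above 0.02 m or angle between big_bolt's own z axis and vertical above 0.3 rad).
It also fails if it takes over 51 s, if anything falls off the work surface, if the arm or the gripper's body presses on something with over 40 N, if the wrist force passes 120 N, or if a joint passes its speed limit or range.

## Robot

A 6-joint arm with a two-finger parallel gripper is mounted at the origin on a cart in front of the work surface, level with it; the furniture and walls round the work are solid. World frame = base frame: x ahead of the robot, y to its left, z up, the work surface at z = 0. Lengths are in m, angles in rad, forces in N, time in s.
With the tool pointing down it reaches from about 0.275 to 0.725 m from the base axis. Payload 15.9 kg.
Tool frame: the origin (TCP) lies on the mounting face of the last link; the fingertips stand 173 mm ahead of it and the grasp point (between the pads) lies 155 mm ahead of it (bot.tip_extent is the x of the fingertips in the tool frame, in m); x points along the fingers, z is the direction in which the jaws open and shut, and the axes are right-handed (so a half turn about x gives the same grasp; the last joint's range is limited). The gripper opens to 85 mm and grips with 20 to 120 N. Pads are 22 mm wide; open, the fingers measure 114 mm over their backs; the gripper's body (76 mm by 85 mm) begins 54 mm behind the grasp point. The pads swing forward as they close: fully open they stand 13 mm farther back than shut.
Start: joints at [1.179, 0.213, -0.034, 1.323, 0, 1.571], TCP at [0.191, 0.462, 0.405] pointing down, gripper open.
Joint ranges: [-2.98, 2.98], [-0.74, 1.72], [-1.14, 1.35], [-2.1, 2.04], [-1.57, 1.44], [-3.14, 3.14]. Speed limits (rad/s): [1.89, 1.89, 2.39, 2.57, 3.14, 3.14].

## Interface

Orientations are given as a rotation vector (axis times angle).
In Python, from plant import bot gives the robot as it stands.
- The arm moves only by the tool send_rows, never from a script. Its argument "targets" is a list of rows, each a list of 7 numbers: the shift along the tool's x, y, z in mm, then the turn, a rotation vector about the tool's x, y, z in rad, then the opening, from -1 (shut) to 1 (fully open). A call has 1 to 12 rows; each row shifts and turns the pose as measured when the row begins, along the tool's axes as they then stand; what a row does not reach is not made up. A row lasts 1/10 s, in which the tool goes at most 50 mm and 8.59 degrees, less where a joint would pass 70% of its speed; a pose out of reach is approached as far as the arm can. A call is refused whole if a number of a shift passes 50 or a number of a turn 0.15, either way. A call with a gripper value outside its range is refused whole. The fingers move at their own pace and stop on an object; "newtons" is the grip in N (left out, the last holds). Time passes only in rows, so rows that do not move let the fingers close. It gives the time, the measured TCP pose, the force and the opening at its end, in the units of the state.
- bot.observe(): the state, without advancing time (a new reading comes with each control period).
- bot.camera(name): name is "scene" or "top"; returns a dict with "color" (400x640x3 uint8, red, green, blue), "K" (3x3 intrinsics, pixels), "pose" (4x4, takes a point from camera to world coordinates). Camera axes: x right, y up, looking along -z (the intrinsics and any distortion apply to the point x, -y, -z); pixel columns grow to the right and rows downward; lengths in m; the calibration is good to about 2 mm. A picture is of the moment at which its call begins. There is no depth.
- bot.sign_off(): hands the job in, once; it reports no verdict.
Trained networks look in a picture, given as the dict that the camera call returned (one of the last four; its "shot" number tells which), for a name from the list of things; names that differ only in an ending like _2 or _b are one class to them, and where a whole thing is asked for, a point or a joint stands for the part that bears it (a point fixed in the world has none). Each returns a list of dicts, best first, with "conf" (0 to 1); they miss things now and then, are a little off and sometimes report something else, mostly with a low value. They report only what shows in the picture. A call takes as long as a camera call. They do not tell look-alikes from the thing itself.
- bot.search_frame(picture, query): "point" ([x, y, z] in m, in world coordinates, good to about 4 mm: the middle of the surface that is visible of it).
- bot.tip_of(picture, query): "point" ([x, y, z] in m, in world coordinates, good to about 4 mm: a listed point, or the origin of a listed thing).
The state is a dict: "clock": time; "joint_positions": joint angles; "qvel": joint speeds; "tau": joint torques, N m; "tool_pos": TCP position; "ee_rot": TCP orientation; "ft_force": force on the tool from outside, world axes, zero at the start; "torque": the same for the moment, N m; "opening": finger opening in m.
Only numpy, scipy, OpenCV 4.12 (cv2) and the standard library are available. Lean on these libraries where they do the work, as an engineer would, in place of code of your own. Each camera call takes 0.05 s, during which the arm holds its last target.

## Working session

There is one attempt and no reset: what is moved stays moved. The work goes in short steps, Python scripts to look and compute and a tool call to move; the robot and the scene stay as the last step left them, time stands still between calls to the robot, and variables do not carry over. Pictures are saved under pics/ and viewed, and the job is handed in when it is done.

Besides the shell and the picture viewer there is one more tool, called after "Request:" by a JSON object that holds its "method" and its "body". send_rows: Moves the arm, as the interface text tells. Its arguments: {"type":"object","properties":{"targets":{"type":"array"},"newtons":{"type":"number"}},"required":["targets"]}

```bash
ls; mkdir -p pics; python3 - <<'E'
from plant import bot
import cv2,pickle
s=bot.observe();print({k:s[k] for k in('clock','tool_pos','ee_rot','opening')})
for n in('scene','top'):
    p=bot.camera(n);pickle.dump(p,open(n+'.pkl','wb'));cv2.imwrite(f'pics/{n}0.png',p['color'][:,:,::-1])
    print(n,p['K'],p['pose'])
    for q in('idler_block','rail','seat','push_post','keeper_hinge','keeper_tip','tensioner_base','paint_marker','brass_fitting','big_bolt'):
        print(q,[(round(d['conf'],2),[round(float(v),3) for v in d['point']]) for d in bot.tip_of(p,q)])
E
```

```text
pics
{'clock': 0.0, 'tool_pos': array([0.19087938, 0.46197516, 0.40419565]), 'ee_rot': array([-0.91656264,  1.37046777,  0.91549157]), 'opening': 0.08558394244520663}
scene [[369.09821434   0.         322.81353752]
 [  0.         369.09821434 195.59128174]
 [  0.           0.           1.        ]] [[ 0.54689556  0.557581   -0.62450674 -0.09092077]
 [-0.83719712  0.36201029 -0.40993845 -0.4118278 ]
 [-0.00249603  0.74702876  0.66478703  0.7512534 ]
 [ 0.          0.          0.          1.        ]]
idler_block [(0.83, [0.588, 0.066, 0.001]), (0.77, [0.506, 0.121, 0.002]), (0.61, [0.603, 0.179, -0.002]), (0.56, [0.582, -0.325, -0.004]), (0.51, [0.509, 0.018, -0.003])]
rail [(0.73, [0.569, -0.336, 0.015]), (0.71, [0.586, 0.2, 0.014]), (0.68, [0.511, 0.099, 0.018]), (0.67, [0.528, 0.022, 0.021])]
seat [(0.83, [0.546, 0.293, 0.025]), (0.46, [0.408, 0.299, -0.001])]
push_post [(0.61, [0.472, 0.28, 0.023])]
keeper_hinge [(0.51, [0.578, 0.296, 0.063])]
keeper_tip [(0.57, [0.608, 0.306, 0.132])]
tensioner_base [(0.79, [0.647, 0.317, -0.001])]
paint_marker [(0.61, [0.413, 0.3, -0.001])]
bras
[... 396 characters left out ...]
5 ]
 [ 0.          0.          0.          1.        ]]
idler_block [(0.83, [0.58, -0.323, -0.002]), (0.8, [0.507, 0.025, -0.001]), (0.69, [0.599, 0.178, 0.003]), (0.52, [0.591, 0.068, 0.001]), (0.51, [0.508, 0.121, -0.001])]
rail [(0.78, [0.569, -0.336, 0.018]), (0.75, [0.527, 0.026, 0.01]), (0.69, [0.588, 0.195, 0.016]), (0.6, [0.58, 0.046, 0.012])]
seat [(0.94, [0.546, 0.294, 0.026])]
push_post [(0.49, [0.476, 0.279, 0.024])]
keeper_hinge [(0.54, [0.583, 0.302, 0.064])]
keeper_tip [(0.55, [0.605, 0.302, 0.127])]
tensioner_base [(0.92, [0.647, 0.317, -0.003])]
paint_marker [(0.57, [0.409, 0.296, 0.001])]
brass_fitting [(0.5, [0.675, -0.051, 0.001])]
big_bolt [(0.62, [0.658, 0.115, 0.003])]
```

View pics/scene0.png

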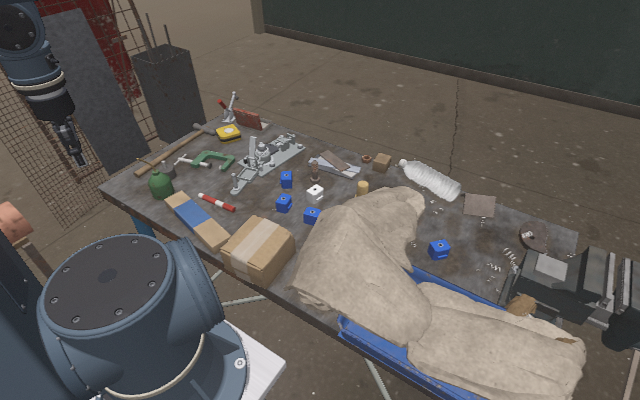

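View pics/top0.png

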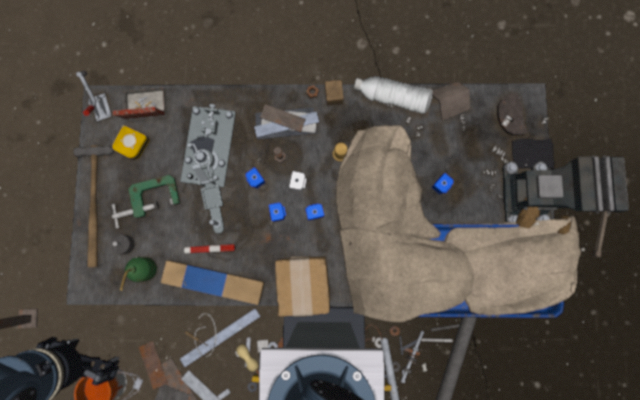

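The scene view shows the white block at (315,190), with blue look-alikes at (286,180), (284,203), (312,215) and (440,249). In the top view the white block is at (298,180) and the blue ones are at (255,178), (277,212), (315,212) and (444,183). I choose the white one and will check it in a close crop.

```bash
python3 - <<'E'
import cv2,numpy as np
a=cv2.imread('pics/top0.png');b=cv2.imread('pics/scene0.png')
def c(i,x,y,w,h,s):return cv2.resize(i[y:y+h,x:x+w],None,fx=s,fy=s,interpolation=cv2.INTER_CUBIC)
A=np.hstack([c(a,278,160,40,40,7),c(b,295,170,40,40,7)])
B=np.hstack([c(a,170,95,80,150,2),c(b,225,125,90,75,4)])if 0 else None
cv2.imwrite('pics/c1.png',A)
cv2.imwrite('pics/c2.png',c(a,170,95,80,145,4));cv2.imwrite('pics/c3.png',c(b,220,120,100,80,7))
E
```

```text
(no output)
```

View pics/c1.png

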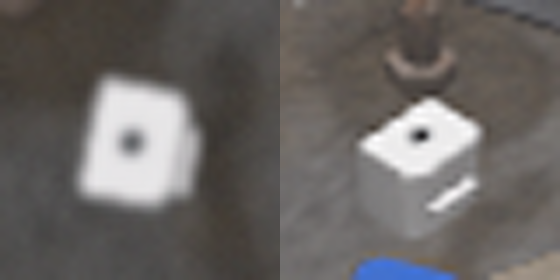

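View pics/c2.png

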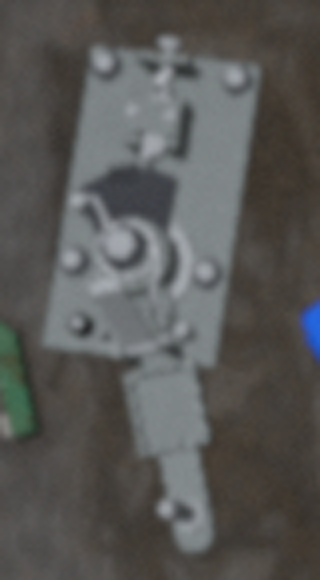

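View pics/c3.png

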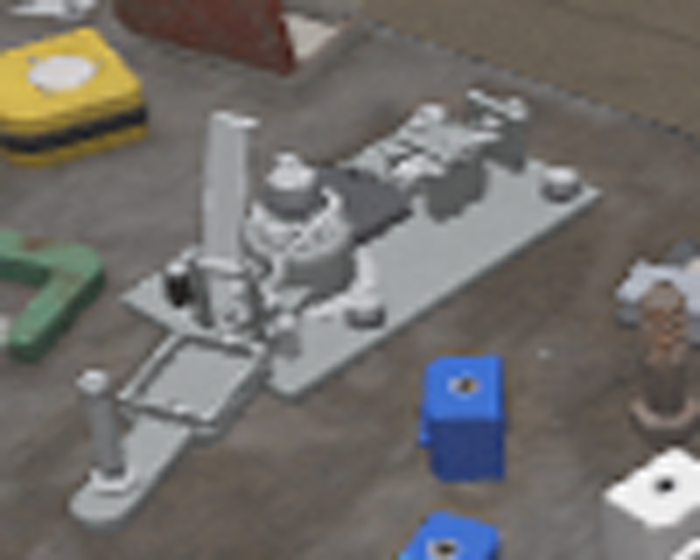

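The crop confirms a white block with its dark bush, with the rail facing image-right, which is about world −y. Next I'll refine the block and seat poses.

```bash
cat > h.py <<'E'
import numpy as np,cv2,pickle
from scipy.spatial.transform import Rotation as Rn
from scipy.optimize import minimize,least_squares
def proj(P,p):
    P=np.atleast_2d(P);c=(P-p['pose'][:3,3])@p['pose'][:3,:3]
    c=np.c_[c[:,0],-c[:,1],-c[:,2]];u=c@p['K'].T;return u[:,:2]/u[:,2:]
def Rz(a):return np.array([[np.cos(a),-np.sin(a),0],[np.sin(a),np.cos(a),0],[0,0,1]])
def blockpts(x,y,z,a):
    b=[(-17,-15),(-17,15),(-10,22),(17,22),(17,-22),(-10,-22)]
    b=[(-17,-15),(-17,15),(-12,22),(17,22),(17,-22),(-12,-22)]
    v=[(q[0],q[1],h) for q in b for h in(0,38)]
    r=[(sx,sy,h) for sx in(-21,-17) for sy in(-13,13) for h in(12,18)]
    f=lambda L:np.array(L)/1000.@Rz(a).T+[x,y,z]
    return f(v),f(r)
S=8
def sil(pts_list,p,roi):
    x0,y0,w,h=roi;m=np.zeros((h*S,w*S),np.uint8)
    for v in pts_list:
        u=(proj(v,p)+0.5-[x0,y0])*S
        cv2.fillConvexPoly(m,cv2.convexHull(np.round(u).astype(np.int32)),255)
    return cv2.resize(m,(w,h),interpolation=cv2.INTER_AREA)/255.
def tool(s):
    R=Rn.from_rotvec(s['ee_rot']).as_matrix();return np.array(s['tool_pos']),R
E
python3 - <<'E'
from h import *
from plant import bot
print('tip',bot.tip_extent, dir(bot))
s=bot.observe();print(tool(s))
D={}
for k in range(3):
  for n in('scene','top'):
    p=bot.camera(n)
    for q in('seat','push_post','keeper_hinge','tensioner_base'):
        r=bot.tip_of(p,q)
        if r and r[0]['conf']>.3:D.setdefault(q,[]).append(list(r[0]['point']))
for q in D:print(q,len(D[q]),np.mean(D[q],0).round(4),np.std(D[q],0).round(4))
L={'seat':.105,'push_post':.178,'keeper_hinge':.069,'tensioner_base':0}
def f(v):
    d=np.array([np.cos(v[2]),np.sin(v[2])]);r=[]
    for q in D:
        for P in D[q]:r+=list((np.array(P[:2])-v[:2]-L[q]*d))
    return r
o=least_squares(f,[.647,.317,3.36],loss='soft_l1',f_scale=.004);v=o.x
print('pivot',v,'seat',v[:2]+.105*np.array([np.cos(v[2]),np.sin(v[2])]),np.degrees(v[2]))
# block silhouette
ps={n:pickle.load(open(n+'.pkl','rb')) for n in('scene','top')}
roi={'top':(280,162,36,36),'scene':(298,172,36,36)}
obs={}
for n,p in ps.items():
    x,y,w,h=roi[n];c=p['color'][y:y+h,x:x+w].astype(float)
    bg=np.median(c.reshape(-1,3),0);obs[n]=c
    print(n,bg,c.max((0,1)))
    m=np.clip((c.min(2)-bg.min()-0)/ (110-bg.min()),0,1) if n=='scene' else np.clip((c.mean(2)-75)/(180-75),0,1)
    obs[n]=m
def cost(v,ns=('scene','top')):
    e=0
    for n in ns:
        b,r=blockpts(v[0],v[1],0,v[2]);e+=((sil([b,r],ps[n],roi[n])-obs[n])**2).sum()
    return e
for ns in(('top',),('scene',),('scene','top')):
    best=None
    for a in(70,77,84):
        o=minimize(cost,[.590,.067,np.radians(a)],args=(ns,),method='Nelder-Mead',options=dict(initial_simplex=[[.590,.067,np.radians(a)],[.596,.067,np.radians(a)],[.590,.073,np.radians(a)],[.590,.067,np.radians(a+8)]]))
        if best is None or o.fun<best.fun:best=o
    print(ns,best.x,np.degrees(best.x[2]),best.fun)
E
```

```text
tip 0.1734 ['MotionError', '__class__', '__delattr__', '__dict__', '__dir__', '__doc__', '__eq__', '__format__', '__ge__', '__getattribute__', '__getstate__', '__gt__', '__hash__', '__init__', '__init_subclass__', '__le__', '__lt__', '__module__', '__ne__', '__new__', '__reduce__', '__reduce_ex__', '__repr__', '__setattr__', '__sizeof__', '__str__', '__subclasshook__', '__weakref__', 'camera', 'observe', 'search_frame', 'sign_off', 'tip_extent', 'tip_of']
(array([0.19091881, 0.46208011, 0.40469882]), array([[-3.19251304e-05, -9.24214727e-01,  3.81873196e-01],
       [-5.25628919e-05,  3.81873197e-01,  9.24214725e-01],
       [-9.99999998e-01,  9.43331606e-06, -6.07707504e-05]]))
seat 6 [0.5459 0.2919 0.026 ] [0.0009 0.0015 0.0007]
keeper_hinge 6 [0.5796 0.2999 0.0642] [0.0035 0.0027 0.0015]
tensioner_base 6 [ 0.6488  0.3176 -0.0012] [0.0024 0.001  0.0022]
push_post 5 [0.4727 0.2778 0.0236] [0.002  0.0015 0.0009]
pivot [0.64764206 0.31643791 3.36572465] seat [0.54526838 0.29310059] 192.84181748657903
scene [106. 101.  97.] [242. 241. 242.]
top [79. 76. 74.] [231. 230. 231.]
('top',) [0.5923758  0.06743069 1.33865504] 76.69928377142693 10.350567974466475
('scene',) [0.58995894 0.06411867 1.37567881] 78.82058991473734 205.32874902461276
('scene', 'top') [0.59139638 0.06610376 1.32561501] 75.95214530872292 231.13403092285887
```

Request:
{"method": "send_rows", "body": {"targets": [[0,-20,-8,0,0,0,0.4],[0,-42,-17,0,0,0,0.4],[0,-45,-18,0,0,0,0.4],[0,-45,-18,0,0,0,0.4],[0,-45,-18,0,0,0,0.4],[0,-45,-18,0,0,0,0.4],[0,-45,-18,-0.03,0,0,0.4],[0,-45,-18,-0.03,0,0,0.4],[0,-45,-18,-0.03,0,0,0.4],[0,-45,-18,-0.03,0,0,0.4],[0,-40,-16,-0.03,0,0,0.4],[0,-25,-10,-0.02,0,0,0.4]], "newtons": 30}}

```text
clock: 3.8
tool_pos: [0.5896, 0.0988, 0.4048]
ee_rot: [-1.053, 1.297, 1.054]
ft_force: [-0.3, 0.2, 0.1]
opening: 0.0602
```

```bash
cat >> h.py <<'E'
def togo(s,pos,heading,grasp=.155):
    """pos = desired grasp-point (fingers down), heading deg of tool z"""
    t,R=tool(s);g=t+R[:,0]*grasp
    d=R.T@(np.array(pos)-g)*1000
    h=np.degrees(np.arctan2(R[1,2],R[0,2]))
    # desired R
    a=np.radians(heading);z=np.array([np.cos(a),np.sin(a),0]);x=np.array([0,0,-1.]);Rd=np.c_[x,np.cross(z,x),z]
    print('t',round(s['clock'],2),'grasp',g.round(4),'hdg',h.round(2),'op',round(s['opening'],4),'F',np.round(s['ft_force'],1))
    print(' togo mm',d.round(1),'turn',Rn.from_matrix(R.T@Rd).as_rotvec().round(4))
E
python3 - <<'E'
from h import *
from plant import bot
togo(bot.observe(),[.591,.067,.037],77)
E
```

```text
t 3.8 grasp [0.5899 0.0991 0.2498] hdg 78.03 op 0.0602 F [-0.3  0.2  0.1]
 togo mm [212.8  -7.3 -31.8] turn [0.018  0.0027 0.0019]
```

Request:
{"method": "send_rows", "body": {"targets": [[10,-4,-16,0.018,0,0,0.4],[20,-3,-16,0,0,0,0.4],[35,0,0,0,0,0,0.4],[40,0,0,0,0,0,0.4],[35,0,0,0,0,0,0.4],[10,0,0,0,0,0,0.4],[0,0,0,0,0,0,0.4]]}}

```text
clock: 4.5
tool_pos: [0.5936, 0.0609, 0.2495]
ee_rot: [-1.037, 1.305, 1.035]
ft_force: [0.6, -0.3, 0.3]
opening: 0.0596
```

```bash
python3 - <<'E'
from h import *
from plant import bot
togo(bot.observe(),[.591,.067,.038],77)
a=[]
for n,(x,y,w,h) in {'scene':(270,120,100,100),'top':(250,130,100,100)}.items():
    p=bot.camera(n);pickle.dump(p,open(n+'1.pkl','wb'));a.append(cv2.resize(p['color'][y:y+h,x:x+w,::-1],None,fx=4,fy=4,interpolation=cv2.INTER_CUBIC))
cv2.imwrite('pics/d1.png',np.hstack(a))
E
```

```text
t 4.5 grasp [0.5943 0.0612 0.0945] hdg 76.68 op 0.0596 F [ 0.6 -0.3  0.3]
 togo mm [56.5  4.8  4.8] turn [-0.0055  0.0029  0.0039]
```

View pics/d1.png

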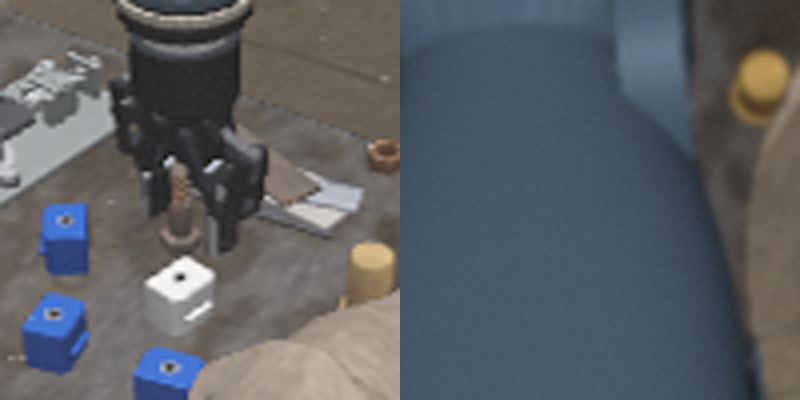

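The crop shows the open fingers straddling the white block from above (crop about (180,290)), clear of the bolt. The top view is hidden by the arm. Descending.

Request:
{"method": "send_rows", "body": {"targets": [[10,5,5,-0.005,0,0,0.4],[25,0,0,0,0,0,0.4],[20,0,0,0,0,0,0.4],[3,0,0,0,0,0,0.4],[0,0,0,0,0,0,0.4]]}}

```text
clock: 5.1
tool_pos: [0.5934, 0.0695, 0.1979]
ee_rot: [-1.046, 1.29, 1.032]
ft_force: [-0.0, 0.6, 0.4]
opening: 0.0601
```

```bash
python3 - <<'E'
from h import *
from plant import bot
togo(bot.observe(),[.591,.067,.038],77)
a=[]
for n,(x,y,w,h) in {'scene':(280,140,80,80)}.items():
    p=bot.camera(n);a.append(cv2.resize(p['color'][y:y+h,x:x+w,::-1],None,fx=6,fy=6,interpolation=cv2.INTER_CUBIC))
cv2.imwrite('pics/d2.png',np.hstack(a))
E
```

```text
t 5.1 grasp [0.5963 0.0702 0.0429] hdg 77.1 op 0.0601 F [-0.   0.6  0.4]
 togo mm [ 4.8  4.5 -4.3] turn [0.0016 0.008  0.0171]
```

View pics/d2.png

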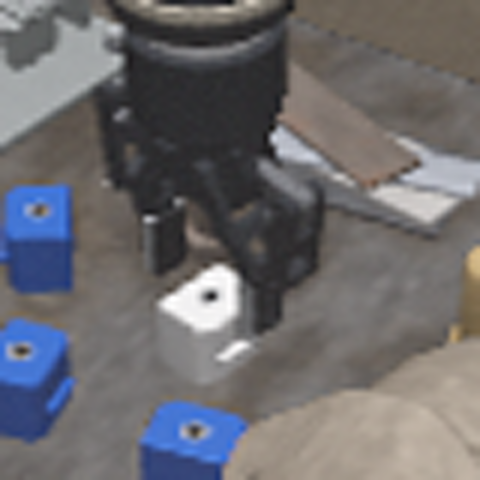

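Request:
{"method": "send_rows", "body": {"targets": [[2,2,-3,0.001,0.008,0.017,0.4],[3,0,0,0,0,0,0.4],[0,0,0,0,0,0,0.4]]}}

```text
clock: 5.45
tool_pos: [0.5915, 0.0671, 0.1953]
ee_rot: [-1.042, 1.306, 1.04]
ft_force: [-0.0, -0.1, -0.4]
opening: 0.0597
```

```bash
cat >> h.py <<'E'
def tcpgo(s,pos,heading,grasp=.155):
    t,R=tool(s)
    a=np.radians(heading);z=np.array([np.cos(a),np.sin(a),0]);x=np.array([0,0,-1.]);Rd=np.c_[x,np.cross(z,x),z]
    print(' TCP togo',(R.T@(np.array(pos)-x*grasp-t)*1000).round(1),Rn.from_matrix(R.T@Rd).as_rotvec().round(4))
E
python3 - <<'E'
from h import *
from plant import bot
s=bot.observe();togo(s,[.591,.067,.038],77);tcpgo(s,[.591,.067,.038],77)
E
```

```text
t 5.45 grasp [0.5919 0.0671 0.0403] hdg 77.04 op 0.0597 F [-0.  -0.1 -0.4]
 togo mm [ 2.3  0.8 -0.3] turn [0.0006 0.0005 0.0021]
 TCP togo [ 2.3  0.5 -0.2] [0.0006 0.0005 0.0021]
```

Request:
{"method": "send_rows", "body": {"targets": [[3,0,0,0,0,0,0.4],[0,0,0,0,0,0,-0.5],[0,0,0,0,0,0,-1],[0,0,0,0,0,0,-1],[0,0,0,0,0,0,-1],[0,0,0,0,0,0,-1],[0,0,0,0,0,0,-1]], "newtons": 40}}

```text
clock: 6.15
tool_pos: [0.5919, 0.067, 0.1929]
ee_rot: [-1.042, 1.305, 1.039]
ft_force: [-0.2, -0.8, 0.3]
opening: 0.033
```

```bash
python3 - <<'E'
from h import *
from plant import bot
s=bot.observe();togo(s,[.591,.067,.038],77)
E
```

```text
t 6.15 grasp [0.5924 0.067  0.0379] hdg 77.03 op 0.033 F [-0.2 -0.8  0.3]
 togo mm [-0.1  1.4 -0.3] turn [0.0004 0.0009 0.0033]
```

Request:
{"method": "send_rows", "body": {"targets": [[-15,0,0,0,0,0,-1],[-40,0,0,0,0,0,-1],[-40,0,0,0,0,0,-1],[-12,8,17,0,0,0,-1],[0,16,35,0,0,0,-1],[0,16,35,0,0,0,-1],[0,16,35,0,0,0,-1],[0,14,30,-0.05,0,0,-1],[0,10,15,-0.1,0,0,-1],[0,0,0,-0.1,0,0,-1],[0,0,0,-0.1,0,0,-1],[0,0,0,-0.08,0,0,-1]]}}

```text
clock: 7.35
tool_pos: [0.5478, 0.2548, 0.3035]
ee_rot: [-1.368, 1.096, 1.366]
ft_force: [1.1, 0.1, -0.8]
opening: 0.0333
```

```bash
python3 - <<'E'
from h import *
from plant import bot
s=bot.observe();togo(s,[.5453,.293,.145],102.8);tcpgo(s,[.5453,.293,.145],102.8)
a=[]
for n,(x,y,w,h) in {'scene':(210,90,100,100),'top':(170,130,100,100)}.items():
    p=bot.camera(n);pickle.dump(p,open(n+'2.pkl','wb'));a.append(cv2.resize(p['color'][y:y+h,x:x+w,::-1],None,fx=4,fy=4,interpolation=cv2.INTER_CUBIC))
    for q in('idler_block','rail'):print(n,q,[(round(d['conf'],2),[round(float(v),3) for v in d['point']]) for d in bot.tip_of(p,q)])
cv2.imwrite('pics/d3.png',np.hstack(a))
E
```

```text
t 7.35 grasp [0.5481 0.2549 0.1485] hdg 102.46 op 0.0333 F [ 1.1  0.1 -0.8]
 togo mm [ 3.5 -5.5 37.8] turn [-0.0059  0.0003  0.0023]
 TCP togo [ 3.5 -5.8 37.8] [-0.0059  0.0003  0.0023]
scene idler_block [(0.7, [0.507, 0.122, 0.0]), (0.69, [0.578, -0.322, 0.002]), (0.64, [0.512, 0.017, -0.005]), (0.52, [0.604, 0.179, -0.002]), (0.51, [0.545, 0.255, 0.112])]
scene rail [(0.7, [0.547, 0.291, 0.027]), (0.64, [0.529, 0.026, 0.019]), (0.63, [0.55, 0.235, 0.124]), (0.57, [0.513, 0.099, 0.016]), (0.55, [0.57, -0.335, 0.016]), (0.47, [0.587, 0.198, 0.012])]
top idler_block [(0.7, [0.578, -0.325, -0.001]), (0.57, [0.548, 0.254, 0.111]), (0.48, [0.507, 0.024, 0.001])]
top rail [(0.83, [0.51, 0.099, 0.015]), (0.82, [0.572, -0.334, 0.018]), (0.77, [0.528, 0.026, 0.011]), (0.71, [0.586, 0.2, 0.014]), (0.58, [0.546, 0.233, 0.122])]
```

View pics/d3.png

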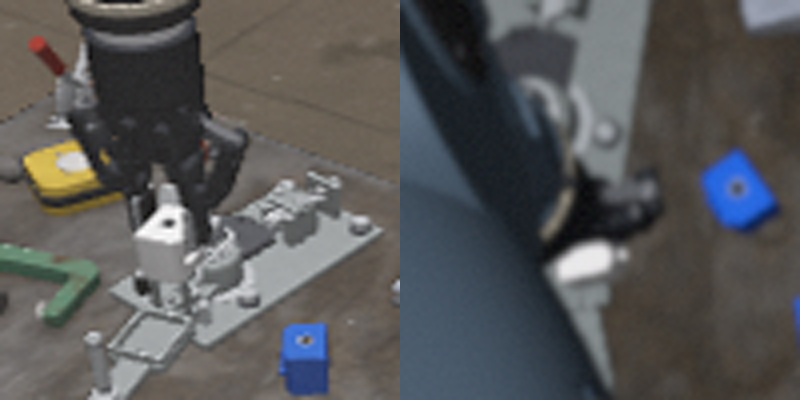

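Crop left: the block is upright in the fingers at (165,230) with the bush up, and the empty seat is at (150,335). I'll refine the seat from its rim edges in the first pictures.

```bash
python3 - <<'E'
from h import *
ps={n:pickle.load(open(n+'.pkl','rb')) for n in('scene','top')}
G={}
for n,p in ps.items():
    g=cv2.GaussianBlur(cv2.cvtColor(p['color'],cv2.COLOR_RGB2GRAY).astype(np.float32),(0,0),.8)
    G[n]=(cv2.Sobel(g,cv2.CV_32F,1,0)/8,cv2.Sobel(g,cv2.CV_32F,0,1)/8)
def seg(a,b,k=40):
    t=np.linspace(.08,.92,k)[:,None];return a+(b-a)*t
def rect(hx,hy,z):
    c=np.array([(-hx,-hy,z),(hx,-hy,z),(hx,hy,z),(-hx,hy,z)])/1000.;return [(c[i],c[(i+1)%4]) for i in range(4)]
# lines: outer rim (z=8), local z rel floor; edge idx 0 = pivot side(hidden by ears) 
def score(v,n):
    sgn=0
    out=rect(23.5,28.5,8);inn=rect(19.5,24.5,8)
    for i,(a,b) in list(enumerate(out)):
        if i==0: continue
        P=seg(a,b)@Rz(v[2]).T+[v[0],v[1],.024];u=proj(P,ps[n]);d=u[-1]-u[0];nn=np.array([-d[1],d[0]])/np.linalg.norm(d)
        gx=cv2.remap(G[n][0],u[:,0].astype(np.float32)[None],u[:,1].astype(np.float32)[None],1)[0]
        gy=cv2.remap(G[n][1],u[:,0].astype(np.float32)[None],u[:,1].astype(np.float32)[None],1)[0]
        sgn+=abs((gx*nn[0]+gy*nn[1]).mean())
    return sgn
for ns in(('top',),('scene',),('top','scene')):
    best=(-1,)
    for dx in np.arange(-7,7.1,1):
        for dy in np.arange(-7,7.1,1):
            for a in np.arange(98,108,1):
                v=(.5455+dx/1e3,.2925+dy/1e3,np.radians(a));s=sum(score(v,n) for n in ns)
                if s>best[0]:best=(s,v)
    o=minimize(lambda v:-sum(score(v,n) for n in ns),best[1],method='Nelder-Mead',options=dict(initial_simplex=[best[1]]+[tuple(np.array(best[1])+np.eye(3)[i]*[.001,.001,.02]) for i in range(3)]))
    print(ns,o.x.round(4),np.degrees(o.x[2]).round(2),o.fun)
for n,(x,y,w,h) in {'scene':(225,140,60,60),'top':(185,170,60,60)}.items():
    im=cv2.resize(ps[n]['color'][y:y+h,x:x+w,::-1],None,fx=8,fy=8,interpolation=cv2.INTER_CUBIC)
    for r in(rect(23.5,28.5,8),rect(19.5,24.5,8)):
        for a,b in r:
            u=(proj(np.array([a,b])@Rz(o.x[2]).T+[o.x[0],o.x[1],.024],ps[n])+.5-[x,y])*8
            cv2.line(im,tuple(int(q) for q in u[0]),tuple(int(q) for q in u[1]),(0,0,255),1)
    cv2.imwrite(f'pics/e_{n}.png',im)
cv2.imwrite('pics/e.png',np.hstack([cv2.imread('pics/e_scene.png')[:,:400],cv2.imread('pics/e_top.png')[:,:400]]))
E
```

```text
('top',) [0.5473 0.2951 1.8034] 103.33 -38.095736554082094
('scene',) [0.5468 0.2916 1.8302] 104.87 -43.22497630052452
('top', 'scene') [0.547  0.2933 1.8197] 104.26 -75.01242764444987
```

View pics/e.png

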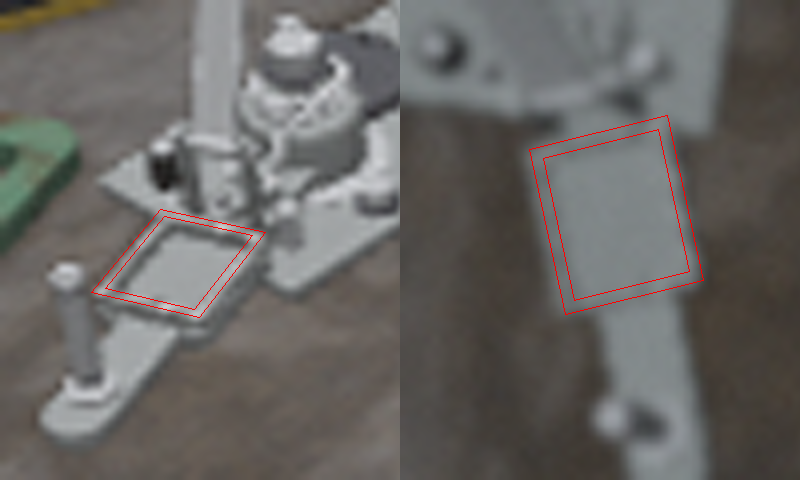

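The red rim outlines match the seat in both views. I'll fit the block's top face in the same way so that camera bias cancels.

```bash
python3 - <<'E'
from h import *
ps={n:pickle.load(open(n+'.pkl','rb')) for n in('scene','top')}
G={}
for n,p in ps.items():
    g=cv2.GaussianBlur(cv2.cvtColor(p['color'],cv2.COLOR_RGB2GRAY).astype(np.float32),(0,0),.8)
    G[n]=(cv2.Sobel(g,cv2.CV_32F,1,0)/8,cv2.Sobel(g,cv2.CV_32F,0,1)/8)
L=[((17,-20,38),(17,20,38)),((-8,-22,38),(15,-22,38)),((-8,22,38),(15,22,38)),((-17,-12,38),(-17,12,38))]
def score(v,n):
    s=0
    for a,b in L:
        t=np.linspace(0,1,30)[:,None];P=(np.array(a)+(np.array(b)-np.array(a))*t)/1e3@Rz(v[2]).T+[v[0],v[1],0]
        u=proj(P,ps[n]).astype(np.float32);d=u[-1]-u[0];nn=np.array([-d[1],d[0]])/np.linalg.norm(d)
        gx=cv2.remap(G[n][0],u[:,0][None],u[:,1][None],1)[0];gy=cv2.remap(G[n][1],u[:,0][None],u[:,1][None],1)[0]
        s+=abs((gx*nn[0]+gy*nn[1]).mean())
    return s
for ns in(('top',),('scene',),('top','scene')):
    best=(-1,)
    for dx in np.arange(-6,6.1,1):
        for dy in np.arange(-6,6.1,1):
            for a in np.arange(72,82,1.):
                v=(.591+dx/1e3,.067+dy/1e3,np.radians(a));s=sum(score(v,n) for n in ns)
                if s>best[0]:best=(s,v)
    o=minimize(lambda v:-sum(score(v,n) for n in ns),best[1],method='Nelder-Mead',options=dict(initial_simplex=[best[1]]+[tuple(np.array(best[1])+np.eye(3)[i]*[.001,.001,.02]) for i in range(3)]))
    print(ns,o.x.round(4),np.degrees(o.x[2]).round(2),o.fun)
E
```

```text
('top',) [0.5902 0.0666 1.3925] 79.78 -145.75634765625
('scene',) [0.5897 0.0628 1.4105] 80.82 -170.30044555664062
('top', 'scene') [0.5898 0.0637 1.4291] 81.88 -306.32647705078125
```

```bash
python3 - <<'E'
from h import *
a=[]
for f,(x,y,w,h),S_ in(('scene2.pkl',(235,130,40,45),10),('top2.pkl',(195,175,40,45),10)):
    p=pickle.load(open(f,'rb'))
    im=cv2.resize(p['color'][y:y+h,x:x+w,::-1],None,fx=S_,fy=S_,interpolation=cv2.INTER_CUBIC)
    c=np.array([(-17,-22),(17,-22),(17,22),(-17,22)])
    for z in(0,38):
        P=np.c_[c,[z]*4]/1e3@Rz(np.radians(102.5)).T+[.5481,.2549,.1106]
        u=((proj(P,p)+.5-[x,y])*S_).astype(int);cv2.polylines(im,[u],True,(0,0,255) if z else (0,200,0),1)
    R=np.array([(-21,-13,15),(-21,13,15)])/1e3@Rz(np.radians(102.5)).T+[.5481,.2549,.1106]
    u=((proj(R,p)+.5-[x,y])*S_).astype(int);cv2.polylines(im,[u],False,(255,0,255),1)
    a.append(im)
cv2.imwrite('pics/f.png',np.hstack(a))
E
```

```text
(no output)
```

View pics/f.png

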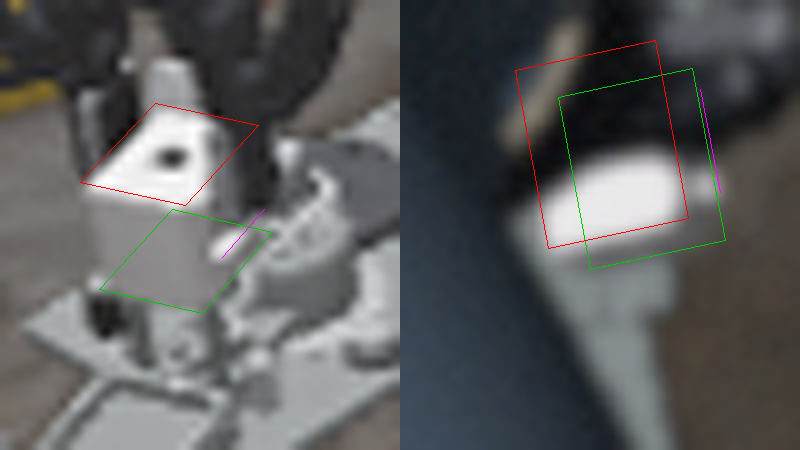

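The overlay agrees with the held block to about 1 mm in both views (scene bush expected at (169,154), seen at (173,156)). I'm moving over the seat at (0.5468, 0.2932), yaw 103.5°.

```bash
python3 - <<'E'
from h import *
from plant import bot
s=bot.observe();tcpgo(s,[.5468,.2932,.085],103.5)
E
```

```text
TCP togo [63.6 -6.8 38.3] [-0.0252  0.0004  0.0025]
```

Request:
{"method": "send_rows", "body": {"targets": [[0,-3,13,-0.01,0,0.002,-1],[5,-3,16,-0.01,0,0,-1],[10,-1,8,-0.005,0,0,-1],[18,0,0,0,0,0,-1],[18,0,0,0,0,0,-1],[10,0,0,0,0,0,-1],[0,0,0,0,0,0,-1]]}}

```text
clock: 8.35
tool_pos: [0.546, 0.298, 0.2372]
ee_rot: [-1.38, 1.088, 1.382]
ft_force: [-0.8, -0.7, -0.7]
opening: 0.0332
```

```bash
python3 - <<'E'
from h import *
from plant import bot
s=bot.observe();togo(s,[.5468,.2932,.072],103.5);tcpgo(s,[.5468,.2932,.072],103.5)
p=bot.camera('scene');pickle.dump(p,open('scene3.pkl','wb'))
x,y,w,h=225,130,60,60
cv2.imwrite('pics/g.png',cv2.resize(p['color'][y:y+h,x:x+w,::-1],None,fx=8,fy=8,interpolation=cv2.INTER_CUBIC))
E
```

```text
t 8.35 grasp [0.5459 0.298  0.0822] hdg 103.53 op 0.0332 F [-0.8 -0.7 -0.7]
 togo mm [10.2  0.3 -4.9] turn [ 0.0005  0.0005 -0.0005]
 TCP togo [10.2  0.4 -4.8] [ 0.0005  0.0005 -0.0005]
```

View pics/g.png

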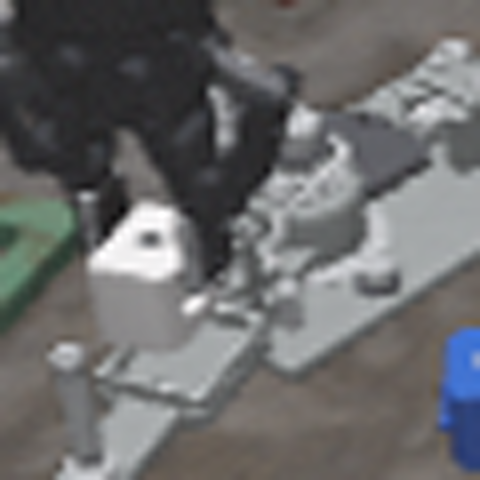

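The block hovers above the seat at crop (140,290), about 5 mm too far left in +y. Correcting that and lowering to just above the rim.

Request:
{"method": "send_rows", "body": {"targets": [[3,0,-4.5,0,0,0,-1],[5,0,0,0,0,0,-1],[2,0,0,0,0,0,-1],[0,0,0,0,0,0,-1]]}}

```text
clock: 8.8
tool_pos: [0.5481, 0.2935, 0.2292]
ee_rot: [-1.381, 1.085, 1.379]
ft_force: [0.6, -0.0, -0.4]
opening: 0.0332
```

```bash
python3 - <<'E'
from h import *
from plant import bot
s=bot.observe();togo(s,[.5468,.2932,.062],103.5);tcpgo(s,[.5468,.2932,.062],103.5)
a=[]
for n,(x,y,w,h) in {'scene':(225,140,50,50),'top':(185,165,50,50)}.items():
    p=bot.camera(n);pickle.dump(p,open(n+'4.pkl','wb'))
    a.append(cv2.resize(p['color'][y:y+h,x:x+w,::-1],None,fx=8,fy=8,interpolation=cv2.INTER_CUBIC))
cv2.imwrite('pics/g2.png',np.hstack(a))
E
```

```text
t 8.8 grasp [0.5485 0.2938 0.0742] hdg 103.51 op 0.0332 F [ 0.6 -0.  -0.4]
 togo mm [12.2  1.8 -0.3] turn [0.0001 0.0014 0.003 ]
 TCP togo [12.2  1.3 -0. ] [0.0001 0.0014 0.003 ]
```

View pics/g2.png

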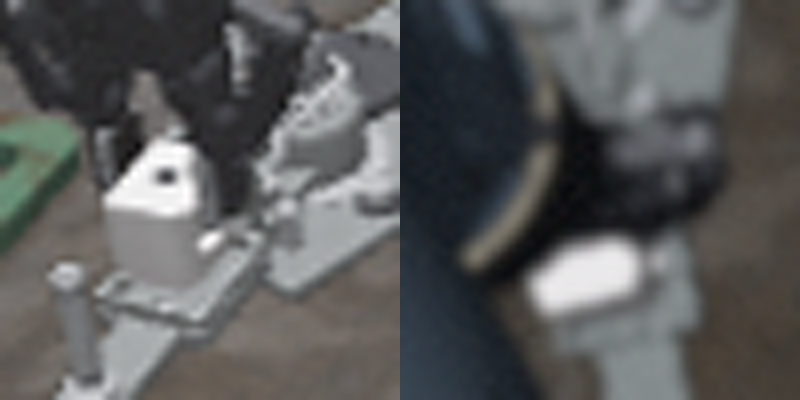

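```bash
cat > ov.py <<'E'
from h import *
import sys
def ov(files,seat,blk,out,S_=9):
    a=[]
    for f,(x,y,w,h) in files:
        p=pickle.load(open(f,'rb'))
        im=cv2.resize(p['color'][y:y+h,x:x+w,::-1],None,fx=S_,fy=S_,interpolation=cv2.INTER_CUBIC)
        def pl(c,pose,col):
            P=np.array(c)/1e3@Rz(np.radians(pose[3])).T+pose[:3]
            u=np.round((proj(P,p)+.5-[x,y])*S_).astype(int);cv2.polylines(im,[u],True,col,1)
        if seat:
            pl([(-23.5,-28.5,8),(23.5,-28.5,8),(23.5,28.5,8),(-23.5,28.5,8)],seat,(0,255,255))
        if blk:
            for z,c in((0,(0,200,0)),(38,(0,0,255))):pl([(-17,-15,z),(-12,-22,z),(17,-22,z),(17,22,z),(-12,22,z),(-17,15,z)],blk,c)
        a.append(im)
    cv2.imwrite(out,np.hstack(a))
E
python3 - <<'E'
from ov import *
ov((('scene4.pkl',(228,145,44,44)),('top4.pkl',(193,170,44,44))),(.5468,.2932,.024,103.5),(.5485,.2938,.0363,103.5),'pics/h.png')
E
```

```text
(no output)
```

View pics/h.png

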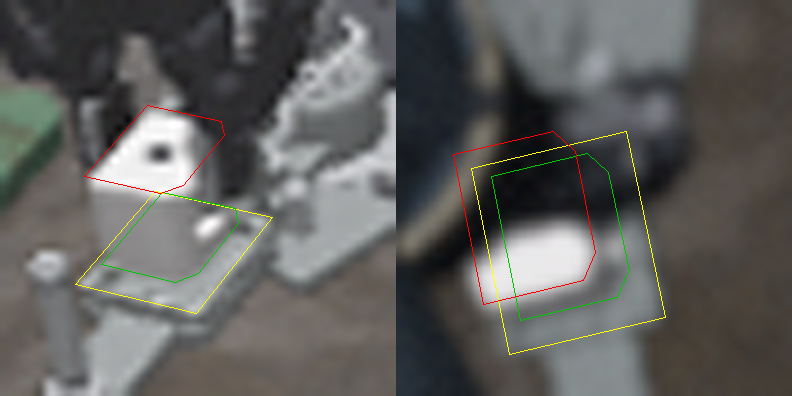

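Prediction and picture agree within about 0.4 px. I'm lowering into the seat and watching the force.

Request:
{"method": "send_rows", "body": {"targets": [[2,1,0,0,0.001,0.003,-1],[3,0,0,0,0,0,-1],[3,0,0,0,0,0,-1],[0,0,0,0,0,0,-1]]}}

```text
clock: 9.3
tool_pos: [0.5471, 0.2935, 0.2212]
ee_rot: [-1.381, 1.087, 1.381]
ft_force: [-0.3, 0.4, -0.6]
opening: 0.0332
```

```bash
python3 - <<'E'
from h import *
from plant import bot
s=bot.observe();togo(s,[.5468,.2932,.062],103.5)
E
```

```text
t 9.3 grasp [0.5472 0.2936 0.0662] hdg 103.51 op 0.0332 F [-0.3  0.4 -0.6]
 togo mm [ 4.2  0.5 -0.3] turn [0.0002 0.0006 0.0006]
```

Request:
{"method": "send_rows", "body": {"targets": [[2,0.3,0,0,0,0,-1],[2,0,0,0,0,0,-1],[1,0,0,0,0,0,-1],[0,0,0,0,0,0,-1]]}}

```text
clock: 9.7
tool_pos: [0.5468, 0.2935, 0.2169]
ee_rot: [-1.381, 1.086, 1.38]
ft_force: [-0.2, -0.1, -0.5]
opening: 0.033
```

```bash
python3 - <<'E'
from h import *
from plant import bot
s=bot.observe();togo(s,[.5468,.2932,.062],103.5)
for n in('scene','top'):pickle.dump(bot.camera(n),open(n+'5.pkl','wb'))
from ov import *
ov((('scene5.pkl',(228,145,44,44)),('top5.pkl',(193,170,44,44))),(.5468,.2932,.024,103.5),(.5468,.2932,.024,103.5),'pics/h2.png')
E
```

```text
t 9.7 grasp [0.547  0.2937 0.0619] hdg 103.52 op 0.033 F [-0.2 -0.1 -0.5]
 togo mm [-0.1  0.3 -0.4] turn [0.0003 0.0009 0.0016]
```

View pics/h2.png

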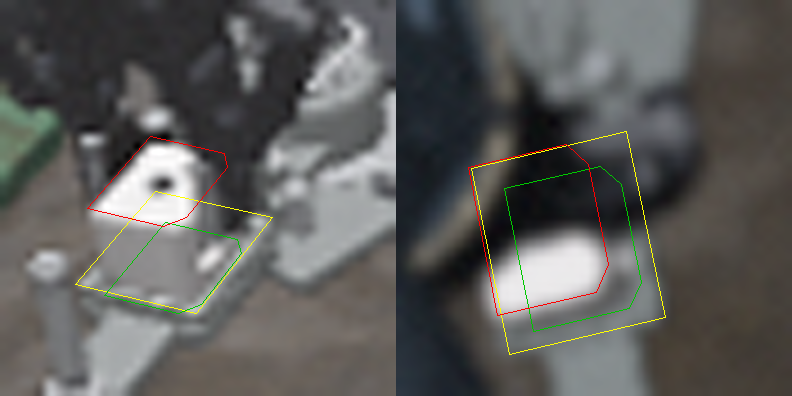

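Request:
{"method": "send_rows", "body": {"targets": [[1,0,0,0,0,0,-1],[1,0,0,0,0,0,-1],[0,0,0,0,0,0,-1]]}}

```text
clock: 10.1
tool_pos: [0.5468, 0.2935, 0.217]
ee_rot: [-1.381, 1.085, 1.379]
ft_force: [0.3, 0.2, -0.7]
opening: 0.0329
```

```bash
python3 - <<'E'
from h import *
from plant import bot
s=bot.observe();togo(s,[.5468,.2932,.062],103.5)
E
```

```text
t 10.1 grasp [0.5472 0.2938 0.062 ] hdg 103.52 op 0.0329 F [ 0.3  0.2 -0.7]
 togo mm [ 0.   0.5 -0.5] turn [0.0003 0.0013 0.0031]
```

Request:
{"method": "send_rows", "body": {"targets": [[0,0,0,0,0,0,-0.1],[0,0,0,0,0,0,0.2],[0,0,0,0,0,0,0.3],[0,0,0,0,0,0,0.3],[0,0,0,0,0,0,0.3]]}}

```text
clock: 10.6
tool_pos: [0.5468, 0.2935, 0.2164]
ee_rot: [-1.381, 1.085, 1.38]
ft_force: [-0.6, 0.1, -0.5]
opening: 0.0555
```

```bash
python3 - <<'E'
from h import *
from plant import bot
s=bot.observe();togo(s,[.5468,.2932,.062],103.5)
E
```

```text
t 10.6 grasp [0.5472 0.2938 0.0614] hdg 103.52 op 0.0555 F [-0.6  0.1 -0.5]
 togo mm [-0.6  0.5 -0.5] turn [0.0003 0.0012 0.0027]
```

Request:
{"method": "send_rows", "body": {"targets": [[-15,0,0,0,0,0,0.3],[-40,0,0,0,0,0,0.3],[-45,0,0,0,0,0,0.3],[-20,-20,0,0,0,0,-1],[0,-40,0,0,0,0,-1],[0,-40,0,0,0,0,-1],[0,-30,0,0,0,0,-1],[0,0,0,0,0,0,-1]]}}

```text
clock: 11.4
tool_pos: [0.673, 0.3235, 0.3405]
ee_rot: [-1.381, 1.085, 1.38]
ft_force: [0.3, 0.2, -1.1]
opening: 0.0002
```

```bash
python3 - <<'E'
from h import *
from plant import bot
s=bot.observe();togo(s,[.5468,.2932,.062],103.5)
for n in('scene','top'):
    p=bot.camera(n);pickle.dump(p,open(n+'6.pkl','wb'))
    for q in('idler_block','keeper_tip','keeper_hinge'):print(n,q,[(round(d['conf'],2),[round(float(v),3) for v in d['point']]) for d in bot.tip_of(p,q) if d['point'][1]>.22])
from ov import *
ov((('scene6.pkl',(228,130,44,59)),('top6.pkl',(193,150,44,59))),(.5468,.2932,.024,103.5),(.5468,.2932,.024,103.5),'pics/h3.png')
E
```

```text
t 11.4 grasp [0.6733 0.3238 0.1855] hdg 103.56 op 0.0002 F [ 0.3  0.2 -1.1]
 togo mm [123.2 130.4  -0.2] turn [0.0011 0.001  0.0022]
scene idler_block [(0.63, [0.544, 0.294, 0.025]), (0.51, [0.547, 0.291, 0.023])]
scene keeper_tip [(0.63, [0.603, 0.31, 0.132])]
scene keeper_hinge [(0.51, [0.575, 0.298, 0.064])]
top idler_block [(0.43, [0.546, 0.294, 0.023])]
top keeper_tip [(0.43, [0.606, 0.303, 0.123])]
top keeper_hinge [(0.73, [0.546, 0.294, 0.021]), (0.46, [0.58, 0.302, 0.063])]
```

View pics/h3.png

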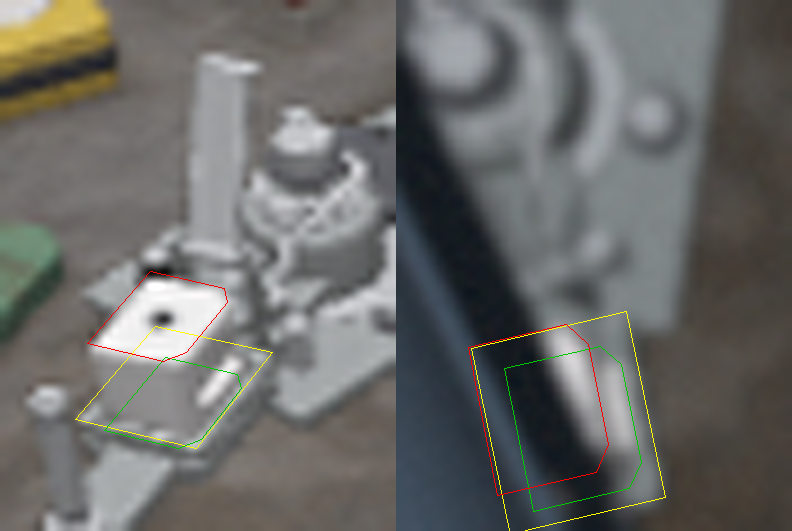

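The block sits flat in the seat: its white top at (160,320) fits the overlay, and the rail is on the right, which is the chain side. The keeper stands with its tip at (228,62). Next I'll work out the geometry for the keeper push.

```bash
cat >> h.py <<'E'
HD=193.5
dr=np.array([np.cos(np.radians(HD)),np.sin(np.radians(HD)),0]);sx=np.array([np.cos(np.radians(HD-90)),np.sin(np.radians(HD-90)),0])
hinge=np.array([.5468,.2932,0])-.036*dr+[0,0,.065]
def hs(s,op=None):
    t,R=tool(s);tp=t+R[:,0]*.1734;d=tp-hinge
    print('t',round(s['clock'],2),'tip s,x mm',(d@dr*1e3).round(1),(d@sx*1e3).round(1),'z',(tp[2]*1e3).round(1),'F',np.round(s['ft_force'],1),'op',round(s['opening'],4))
E
python3 - <<'E'
from h import *
from plant import bot
s=bot.observe();hs(s)
p=pickle.load(open('scene6.pkl','rb'));
for z in(.06,.08,.1,.12):print(z,proj([.6489,.3177,z],p))
for th in(1.8,1.95,2.1):print(th,proj(hinge+.068*(np.cos(th)*dr+np.array([0,0,np.sin(th)])),p))
print('hinge',proj(hinge,p), hinge)
E
```

```text
t 11.8 tip s,x mm -90.8 0.7 z 170.2 F [-0.6 -0.2  0.5] op -0.0001
0.06 [[260.99729948 147.14293043]]
0.08 [[260.30128293 142.04182196]]
0.1 [[259.58976584 136.82710989]]
0.12 [[258.86222456 131.4949565 ]]
1.8 [[250.45607726 137.13100121]]
1.95 [[252.07352257 136.35414393]]
2.1 [[253.63912152 136.06991073]]
hinge [[250.9203093 157.469389 ]] [0.58180532 0.30160403 0.065     ]
```

Request:
{"method": "send_rows", "body": {"targets": [[0,12,0,0,0,0,-1],[0,18,0,0,0,0,-1],[5,4,0,0,0,0,-1],[20,0,0,0,0,0,-1],[25,0,0,0,0,0,-1],[8,0,0,0,0,0,-1],[0,0,0,0,0,0,-1]]}}

```text
clock: 12.5
tool_pos: [0.6321, 0.3144, 0.2885]
ee_rot: [-1.384, 1.079, 1.379]
ft_force: [0.5, 0.1, -0.4]
opening: 0.0
```

```bash
python3 - <<'E'
from h import *
from plant import bot
s=bot.observe();hs(s)
p=bot.camera('scene');x,y,w,h=220,100,70,80
cv2.imwrite('pics/k1.png',cv2.resize(p['color'][y:y+h,x:x+w,::-1],None,fx=7,fy=7,interpolation=cv2.INTER_CUBIC))
E
```

```text
t 12.5 tip s,x mm -53.2 1.1 z 115.1 F [ 0.5  0.1 -0.4] op 0.0
```

View pics/k1.png

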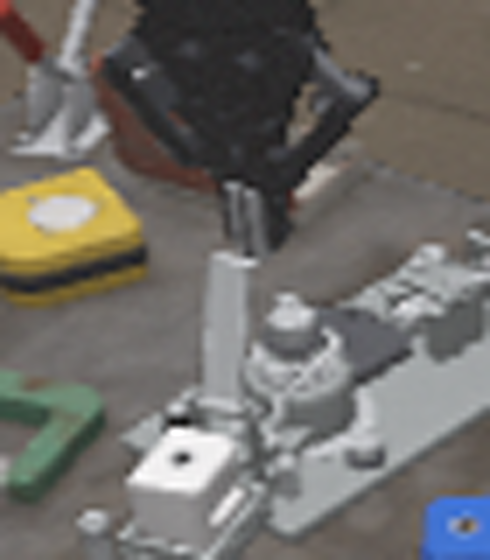

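The closed fingertips, at crop (245,250), are right behind the strap's tip at (230,258). Lowering a bit, then pushing forward.

Request:
{"method": "send_rows", "body": {"targets": [[6,0,-1,0,0,0,-1],[0,8,0,0,0,0,-1],[0,12,0,0,0,0,-1],[0,12,0,0,0,0,-1],[0,12,0,0,0,0,-1],[0,12,0,0,0,0,-1],[0,0,0,0,0,0,-1]]}}

```text
clock: 13.25
tool_pos: [0.5788, 0.3003, 0.2875]
ee_rot: [-1.386, 1.069, 1.372]
ft_force: [0.4, -0.1, 0.1]
opening: 0.0001
```

```bash
python3 - <<'E'
from h import *
from plant import bot
s=bot.observe();hs(s);togo(s,hinge,HD-90)
p=bot.camera('scene');x,y,w,h=220,100,70,80
cv2.imwrite('pics/k2.png',cv2.resize(p['color'][y:y+h,x:x+w,::-1],None,fx=7,fy=7,interpolation=cv2.INTER_CUBIC))
print([(round(d['conf'],2),((d['point']-hinge)@dr).round(3),d['point'][2]) for d in bot.tip_of(p,'keeper_tip')])
E
```

```text
t 13.25 tip s,x mm 0.1 0.2 z 114.1 F [ 0.4 -0.1  0.1] op 0.0001
t 13.25 grasp [0.5813 0.3016 0.1325] hdg 103.66 op 0.0001 F [ 0.4 -0.1  0.1]
 togo mm [67.5  0.8 -0.4] turn [0.0028 0.0045 0.0181]
[(0.43, np.float64(0.022), 0.1347)]
```

View pics/k2.png

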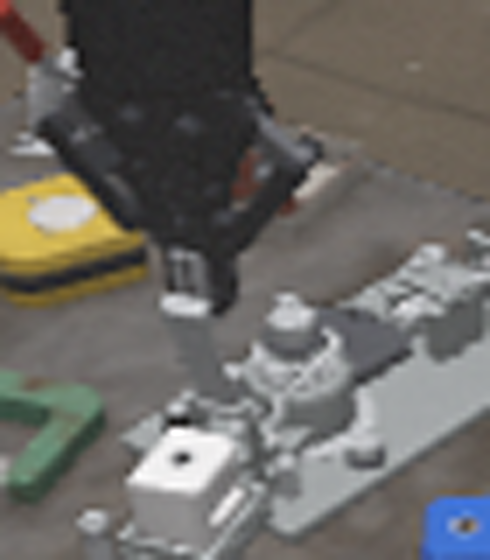

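The strap is past vertical with its tip now at crop (185,303). Continuing forward and down.

Request:
{"method": "send_rows", "body": {"targets": [[3,10,0,0,0,0.01,-1],[4,12,0,0,0,0,-1],[5,12,0,0,0,0,-1],[10,4,0,0,0,0,-1],[10,0,0,0,0,0,-1],[5,0,0,0,0,0,-1],[0,0,0,0,0,0,-1]]}}

```text
clock: 14.05
tool_pos: [0.5432, 0.2917, 0.2465]
ee_rot: [-1.381, 1.078, 1.379]
ft_force: [-0.4, 1.1, 2.2]
opening: -0.0002
```

```bash
python3 - <<'E'
from h import *
from plant import bot
s=bot.observe();hs(s);togo(s,hinge,HD-90)
p=bot.camera('scene');x,y,w,h=220,100,70,80
cv2.imwrite('pics/k3.png',cv2.resize(p['color'][y:y+h,x:x+w,::-1],None,fx=7,fy=7,interpolation=cv2.INTER_CUBIC))
E
```

```text
t 14.05 tip s,x mm 38.6 0.2 z 73.1 F [-0.4  1.1  2.2] op -0.0002
t 14.05 grasp [0.5442 0.2927 0.0915] hdg 103.6 op -0.0002 F [-0.4  1.1  2.2]
 togo mm [ 26.7 -38.5  -0.3] turn [0.0018 0.0047 0.0072]
```

View pics/k3.png

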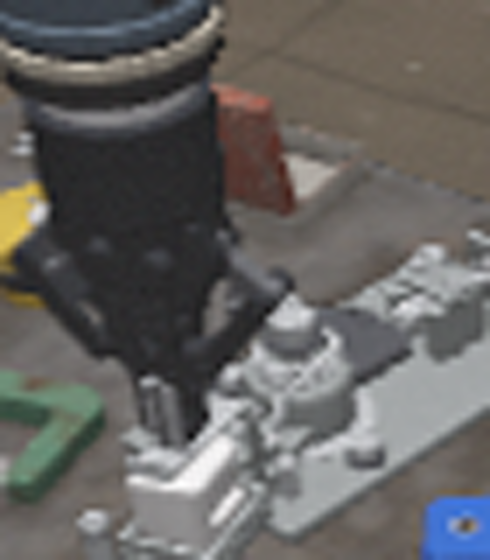

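The strap is nearly level over the block, with the fingers on it at (170,440). Pressing it down gently the rest of the way.

Request:
{"method": "send_rows", "body": {"targets": [[4,3,0,0,0,0,-1],[4,1,0,0,0,0,-1],[3,0,0,0,0,0,-1],[3,0,0,0,0,0,-1],[2,0,0,0,0,0,-1],[0,0,0,0,0,0,-1]]}}

```text
clock: 14.7
tool_pos: [0.5393, 0.2906, 0.2407]
ee_rot: [-1.382, 1.07, 1.374]
ft_force: [-0.4, 0.0, -0.8]
opening: 0.0003
```

```bash
python3 - <<'E'
from h import *
from plant import bot
s=bot.observe();hs(s)
E
```

```text
t 14.7 tip s,x mm 41.2 0.4 z 67.3 F [-0.4  0.  -0.8] op 0.0003
```

Request:
{"method": "send_rows", "body": {"targets": [[4,0,0,0,0,0,-1],[4,0,0,0,0,0,-1],[4,0,0,0,0,0,-1]]}}

```text
clock: 15.0
tool_pos: [0.5386, 0.2907, 0.2388]
ee_rot: [-1.382, 1.062, 1.371]
ft_force: [-28.3, -14.6, 68.4]
opening: -0.0002
```

```bash
python3 - <<'E'
from h import *
from plant import bot
s=bot.observe();hs(s)
E
```

```text
t 15.0 tip s,x mm 40.6 1.2 z 65.4 F [-28.3 -14.6  68.4] op -0.0002
```

The strap is hard against its stop, so it is shut. Backing off and checking.

Request:
{"method": "send_rows", "body": {"targets": [[-10,0,0,0,0,0,-1],[-30,0,0,0,0,0,-1],[-45,0,0,0,0,0,-1],[-20,0,-40,0,0,0.02,0],[0,0,-45,0,0,0.01,0],[0,10,-35,0,0,0,0],[0,0,0,0,0,0,0]]}}

```text
clock: 15.7
tool_pos: [0.5547, 0.1669, 0.349]
ee_rot: [-1.375, 1.082, 1.392]
ft_force: [0.3, 1.1, 0.3]
opening: 0.0431
```

```bash
python3 - <<'E'
from h import *
from plant import bot
s=bot.observe();hs(s)
for n in('scene','top'):
    p=bot.camera(n);pickle.dump(p,open(n+'7.pkl','wb'))
    for q in('idler_block','push_post','keeper_tip','keeper_hinge','seat'):print(n,q,[(round(d['conf'],2),[round(float(v),3) for v in d['point']]) for d in bot.tip_of(p,q) if d['point'][1]>.22])
from ov import *
ov((('scene7.pkl',(225,130,44,66)),('top7.pkl',(190,160,44,66))),(.5468,.2932,.024,103.5),None,'pics/k4.png')
E
```

```text
t 15.7 tip s,x mm 58.4 -123.0 z 175.6 F [0.3 1.1 0.3] op 0.0431
scene idler_block [(0.64, [0.546, 0.295, 0.025])]
scene push_post [(0.42, [0.473, 0.279, 0.023])]
scene keeper_tip [(0.63, [0.514, 0.288, 0.069])]
scene keeper_hinge [(0.43, [0.578, 0.296, 0.067])]
scene seat [(0.72, [0.549, 0.291, 0.029])]
top idler_block []
top push_post []
top keeper_tip []
top keeper_hinge []
top seat []
```

View pics/k4.png

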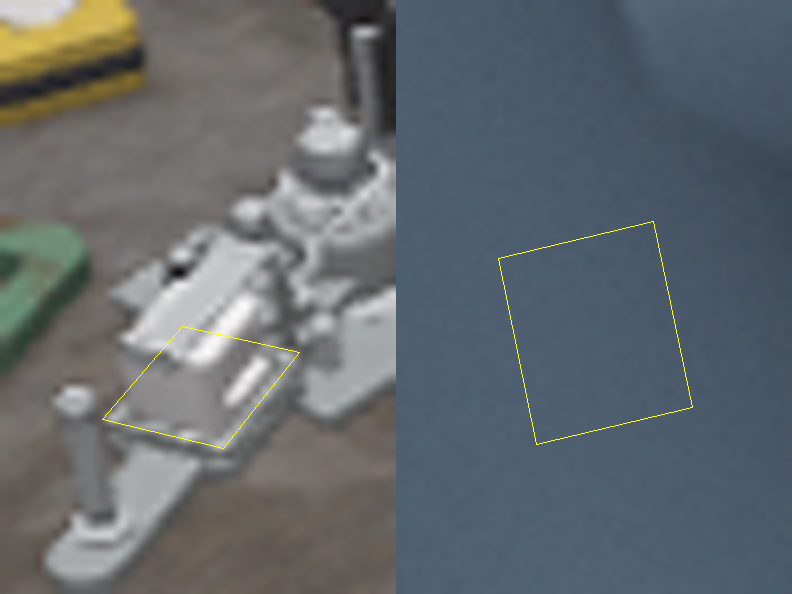

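The keeper lies flat over the block (strap from (250,250) to (130,345)) with the rail visible at (245,385). Now the post.

```bash
python3 - <<'E'
from h import *
from plant import bot
s=bot.observe();tcpgo(s,[.475,.277,.125],103.5)
p=pickle.load(open('scene7.pkl','rb'))
print('post top pred',proj([.4758,.2762,.081],p),proj([.4758,.2762,.026],p),'seen ~',225+75/9,130+392/9)
E
```

```text
TCP togo [ 69.9  51.  121.6] [ 0.0091  0.0103 -0.0043]
post top pred [[232.58031825 173.62470147]] [[235.57635288 187.90609415]] seen ~ 233.33333333333334 173.55555555555554
```

Request:
{"method": "send_rows", "body": {"targets": [[0,8,20,0,0,0,0],[0,18,40,0,0,0,0],[10,18,40,0.009,0.01,-0.004,0],[20,7,18,0,0,0,0],[30,0,0,0,0,0,0],[8,0,0,0,0,0,0],[0,0,0,0,0,0,0]]}}

```text
clock: 17.0
tool_pos: [0.474, 0.2773, 0.2807]
ee_rot: [-1.381, 1.086, 1.379]
ft_force: [0.3, -0.9, 0.3]
opening: 0.0428
```

```bash
python3 - <<'E'
from h import *
from plant import bot
s=bot.observe();togo(s,[.475,.277,.058],103.5);tcpgo(s,[.475,.277,.058],103.5)
p=bot.camera('scene');x,y,w,h=200,120,80,80
cv2.imwrite('pics/p1.png',cv2.resize(p['color'][y:y+h,x:x+w,::-1],None,fx=7,fy=7,interpolation=cv2.INTER_CUBIC))
E
```

```text
t 17.0 grasp [0.4743 0.2775 0.1257] hdg 103.46 op 0.0428 F [ 0.3 -0.9  0.3]
 togo mm [67.7 -0.4 -0.7] turn [-0.0006  0.0007  0.0025]
 TCP togo [67.7 -0.8 -0.6] [-0.0006  0.0007  0.0025]
```

View pics/p1.png

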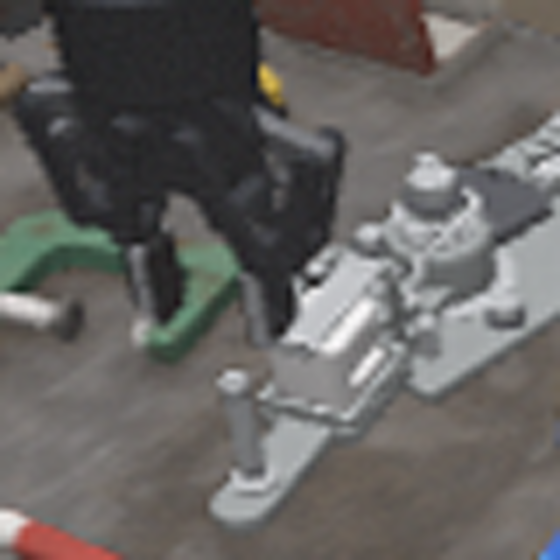

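The open fingers are centred above the post (post top at crop (235,380)). Descending.

Request:
{"method": "send_rows", "body": {"targets": [[15,0,0,0,0,0,0],[22,0,0,0,0,0,0],[20,0,0,0,0,0,0],[8,0,0,0,0,0,0],[0,0,0,0,0,0,0]]}}

```text
clock: 17.55
tool_pos: [0.4787, 0.2767, 0.2211]
ee_rot: [-1.379, 1.08, 1.371]
ft_force: [0.5, -0.1, 0.5]
opening: 0.0427
```

```bash
python3 - <<'E'
from h import *
from plant import bot
s=bot.observe();togo(s,[.475,.277,.058],103.5)
p=bot.camera('scene');x,y,w,h=200,120,80,80
cv2.imwrite('pics/p2.png',cv2.resize(p['color'][y:y+h,x:x+w,::-1],None,fx=7,fy=7,interpolation=cv2.INTER_CUBIC))
E
```

```text
t 17.55 grasp [0.4803 0.2776 0.0661] hdg 103.21 op 0.0427 F [ 0.5 -0.1  0.5]
 togo mm [8.  5.4 0.7] turn [-0.005   0.0032  0.0115]
```

View pics/p2.png

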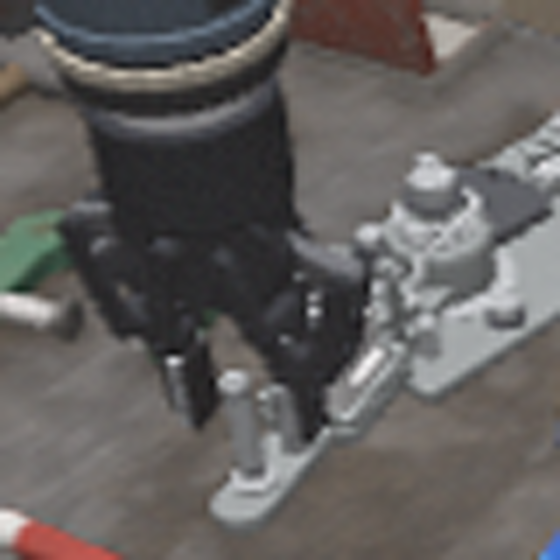

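Request:
{"method": "send_rows", "body": {"targets": [[3,4,0,-0.005,0.003,0.011,0],[4,0,0,0,0,0,0],[0,0,0,0,0,0,0]]}}

```text
clock: 17.9
tool_pos: [0.4758, 0.2761, 0.2169]
ee_rot: [-1.381, 1.085, 1.379]
ft_force: [-0.6, -0.6, 0.7]
opening: 0.0426
```

```bash
python3 - <<'E'
from h import *
from plant import bot
s=bot.observe();togo(s,[.475,.277,.058],103.5)
E
```

```text
t 17.9 grasp [0.4763 0.2764 0.0619] hdg 103.5 op 0.0426 F [-0.6 -0.6  0.7]
 togo mm [3.9 1.1 0.9] turn [0.0001 0.0011 0.0036]
```

Request:
{"method": "send_rows", "body": {"targets": [[0,0,0,0,0,0,-1],[0,0,0,0,0,0,-1],[0,0,0,0,0,0,-1],[0,0,0,0,0,0,-1],[0,0,0,0,0,0,-1]], "newtons": 30}}

```text
clock: 18.4
tool_pos: [0.4758, 0.2765, 0.2176]
ee_rot: [-1.381, 1.083, 1.379]
ft_force: [0.2, 0.3, -1.0]
opening: 0.0113
```

```bash
python3 - <<'E'
from h import *
from plant import bot
s=bot.observe();togo(s,[.475,.277,.058],103.5)
E
```

```text
t 18.4 grasp [0.4764 0.277  0.0626] hdg 103.53 op 0.0113 F [ 0.2  0.3 -1. ]
 togo mm [4.6 1.4 0.3] turn [0.0005 0.002  0.0043]
```

The post is gripped (11.3 mm opening) and lies 177.5 mm from the estimated pivot. Swinging along the arc now.

Request:
{"method": "send_rows", "body": {"targets": [[0,0,4,0.02,0,0,-1],[0,0,7,0.04,0,0,-1],[0,0,7,0.04,0,0,-1],[0,0,7,0.04,0,0,-1],[0,0,7,0.04,0,0,-1],[0,0,7,0.04,0,0,-1]], "newtons": 40}}

```text
clock: 19.0
tool_pos: [0.4707, 0.3126, 0.2174]
ee_rot: [-1.218, 1.213, 1.198]
ft_force: [0.8, -16.3, 8.5]
opening: 0.0106
```

```bash
cat >> h.py <<'E'
piv=np.array([.6489,.3177])
def arm(s):
    t,R=tool(s);g=t+R[:,0]*.155;d=g[:2]-piv
    a=np.degrees(np.arctan2(d[1],d[0]))%360
    print('phi',np.radians(193.2-a).round(4),'r',np.linalg.norm(d).round(4),'toolphi',np.radians(103.5-np.degrees(np.arctan2(R[1,2],R[0,2]))).round(4),'tilt',R[2,1:].round(4),'F tool',(R.T@np.array(s['ft_force'])).round(1),'z',g[2].round(4),'t',round(s['clock'],2))
E
python3 - <<'E'
from h import *
from plant import bot
arm(bot.observe())
E
```

```text
phi 0.1931 r 0.1773 toolphi 0.2379 tilt [-0.0067 -0.0097] F tool [ -8.4  -0.9 -16.4] z 0.0624 t 19.0
```

Request:
{"method": "send_rows", "body": {"targets": [[0,0,7,0.03,0,0,-1],[0,0,7,0.03,0,0,-1],[0,0,7,0.03,0,0,-1],[0,0,7,0.03,0,0,-1],[0,0,7,0.03,0,0,-1]]}}

```text
clock: 19.5
tool_pos: [0.4721, 0.3448, 0.2173]
ee_rot: [-1.104, 1.295, 1.068]
ft_force: [-2.3, -16.0, 9.6]
opening: 0.0108
```

```bash
python3 - <<'E'
from h import *
from plant import bot
arm(bot.observe())
E
```

```text
phi 0.3635 r 0.1774 toolphi 0.4043 tilt [-0.0099 -0.0214] F tool [ -9.2  -0.5 -16.4] z 0.0623 t 19.5
```

Request:
{"method": "send_rows", "body": {"targets": [[0,0,7,0.03,0,0,-1],[0,0,7,0.03,0,0,-1],[0,0,6,0.02,0,0,-1],[0,0,3,0.01,0,0,-1]]}}

```text
clock: 19.9
tool_pos: [0.4761, 0.3658, 0.2175]
ee_rot: [-1.033, 1.34, 0.987]
ft_force: [-1.1, -6.6, 4.1]
opening: 0.0111
```

```bash
python3 - <<'E'
from h import *
from plant import bot
arm(bot.observe())
E
```

```text
phi 0.4773 r 0.1773 toolphi 0.5059 tilt [-0.0133 -0.0282] F tool [-3.9 -0.8 -6.8] z 0.0625 t 19.9
```

Request:
{"method": "send_rows", "body": {"targets": [[0,0,4,0.01,0,0,-1],[0,0,2,0,0,0,-1],[0,0,0,0,0,0,-1],[0,0,0,0,0,0,-1]]}}

```text
clock: 20.3
tool_pos: [0.4774, 0.371, 0.2174]
ee_rot: [-1.024, 1.349, 0.972]
ft_force: [-0.6, -7.3, 4.4]
opening: 0.0109
```

```bash
python3 - <<'E'
from h import *
from plant import bot
arm(bot.observe())
for n in('scene','top'):
    p=bot.camera(n);pickle.dump(p,open(n+'8.pkl','wb'))
    for q in('idler_block','push_post','keeper_tip','seat','tensioner_base'):
        for d in bot.tip_of(p,q):
            if d['point'][1]>.22:
                v=np.array(d['point'][:2])-piv;print(n,q,round(d['conf'],2),np.round(d['point'],3),'phi',np.radians(193.2-np.degrees(np.arctan2(v[1],v[0]))%360).round(3),'r',np.linalg.norm(v).round(3))
p=pickle.load(open('scene8.pkl','rb'));x,y,w,h=190,110,110,90
cv2.imwrite('pics/q1.png',cv2.resize(p['color'][y:y+h,x:x+w,::-1],None,fx=7,fy=6.6,interpolation=cv2.INTER_CUBIC))
arm(bot.observe())
E
```

```text
phi 0.5039 r 0.1773 toolphi 0.5225 tilt [-0.0146 -0.0323] F tool [-4.1 -1.6 -7.3] z 0.0625 t 20.3
scene idler_block 0.49 [0.545 0.348 0.026] phi 0.51 r 0.108
scene seat 0.78 [0.545 0.344 0.024] phi 0.474 r 0.107
scene tensioner_base 0.66 [ 0.65   0.319 -0.   ] phi 2.697 r 0.002
top idler_block 0.65 [0.545 0.347 0.025] phi 0.506 r 0.108
top keeper_tip 0.49 [0.515 0.35  0.064] phi 0.464 r 0.138
top seat 0.75 [0.544 0.344 0.026] phi 0.476 r 0.108
top tensioner_base 0.72 [0.65  0.319 0.   ] phi 2.373 r 0.002
phi 0.5034 r 0.1774 toolphi 0.5225 tilt [-0.0145 -0.0323] F tool [-3.8 -1.3 -6.5] z 0.0625 t 20.9
```

View pics/q1.png

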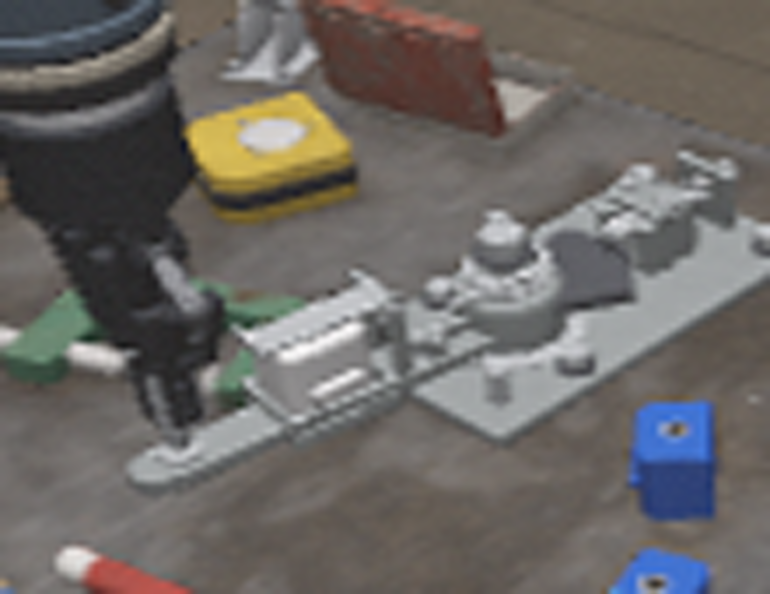

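The arm is at φ ≈ 0.50 and steady. The force has dropped from 16 N to about 7 N, meaning the tooth is passed and only the spring is left. The block is seated at (310,370) under the flat keeper, with the rail towards the chain side. Handing in.

```bash
python3 - <<'E'
from h import *
from plant import bot
arm(bot.observe());print(bot.sign_off())
E
```

```text
phi 0.5034 r 0.1774 toolphi 0.5225 tilt [-0.0145 -0.0323] F tool [-3.8 -1.3 -6.5] z 0.0625 t 20.9
the job is handed in; nothing more can be done
None
```

I handed the job in at 20.9 s with the gripper still holding the post past the last click. The white idler block is in the seat with its rail to the chain side, and the keeper is shut over it. The hand-in returned no verdict.

**Last checks**
- **Arm angle:** about 0.50 rad from the gripper's position, measured from the free stop and steady over the last 0.6 s. The camera networks gave 0.46 to 0.51 rad, so they agree only roughly; the lowest (0.464, from the keeper tip) is just above the 0.455 limit.
- **Pawl:** I could not see the pawl itself. The push force fell from 16 N to about 7 N, which fits the last tooth being passed and only the spring pushing back.
- **Grip:** the fingers hold the post with the grip set to 40 N, at 11 mm opening.
- **Block and keeper:** the last scene picture shows the block still seated, the strap flat and the rail on the chain side. Before the swing, the block matched the seat outline to about 1 to 2 mm.
- **Marker, brass fitting and bolt:** I did not touch them and none of the pictures I viewed shows any of them moved, but I made no final measurement of their positions.

**What went less cleanly:** when I tested whether the keeper was fully shut, the fingertips pressed the strap with about 75 N. That is under the 120 N wrist limit but harder than intended. If the 40 N pressing limit also applies to the fingertips, this passed it. The tool also ended about 0.03 rad off vertical, and I left that uncorrected.

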